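Square up the perfume display and switch on its lamp

ROBOT

A 6-joint arm with a two-finger parallel gripper is mounted at the origin on the work surface. World frame = base frame: x ahead of the robot, y to its left, z up, the work surface at z = 0. Lengths are in mm, angles in rad, forces in N, time in s.
With the tool pointing down it reaches from about 300 to 775 mm from the base axis. Payload 14.6 kg.
Tool frame: the origin (TCP) lies midway between the tips of the shut fingers; the grasp point (between the pads) lies 19 mm behind it (manip.grip_point_offset is the distance from the TCP to the grasp point, in mm); x points along the fingers, z is the direction in which the jaws open and shut, and the axes are right-handed (so a half turn about x gives the same grasp; the last joint's range is limited). The gripper opens to 94 mm and grips with 3 to 60 N. Pads are 16 mm wide; open, the fingers measure 119 mm over their backs; the gripper's body (75 mm by 177 mm) begins 78 mm behind the grasp point.
Start: joints at [-1.332, 0.3, 1.521, -0, 1.321, -0.067], TCP at [165.574, -524.475, 205.446] pointing down, gripper open.
Joint ranges: [-3.03, 3.03], [-0.79, 2.21], [0.23, 2.52], [-1.04, 4.18], [0, 3.07], [-2.55, 2.55]. Speed limits (rad/s): [2.22, 2.22, 2.57, 3.14, 3.14, 3.14].

INTERFACE

Orientations are given as [roll, pitch, yaw] about the fixed x, y, z axes, in that order (R = Rz(yaw) Ry(pitch) Rx(roll)).
In Python, from cell import manip, camera, calibration, order gives the robot as it stands.
- The arm moves only by the tool jog_arm, never from a script. Its arguments are lists of equal length, an entry for each row: "turn": the turn, a rotation vector about the tool's x, y, z in degrees, a list of three; "dp": the shift along the tool's x, y, z in cm, a list of three; "gripper": the closure, from 0 (fully open) to 1 (shut). In form: {"turn": [[ax, ay, az], ...], "dp": [[tx, ty, tz], ...], "gripper": [gripper, ...]}. A call has 1 to 8 rows; each row shifts and turns the pose as measured when the row begins, along the tool's axes as they then stand; what a row does not reach is not made up. A row lasts 1/8 s, in which the tool goes at most 62.5 mm and 10.7 degrees, less where a joint would pass 70% of its speed; a pose out of reach is approached as far as the arm can. A call is refused whole if a number of a shift passes 6.25 or a number of a turn 10.7, either way. A call with a gripper value outside its range is refused whole. The fingers move at their own pace and stop on an object; "grip_force" is the grip in N (left out, the last holds). Time passes only in rows, so rows that do not move let the fingers close. It gives the time, the measured TCP pose, the force and the opening at its end, in the units of the state.
- manip.read_state(): the state, without advancing time (a new reading comes with each control period).
- camera(name): name is "side" or "top" or "wrist"; returns (picture, depth): 400x640x3 uint8, red, green, blue; 400x640 float32, mm along the optical axis (not along the pixel's ray), 0 where there is no reading.
- calibration(name): a dict with "K" (3x3 intrinsics, pixels), "distortion" ([k1, k2, p1, p2, k3] as OpenCV has them; the pictures are not rectified), "world_from_camera" (4x4, takes a point from camera to world coordinates). Camera axes: x right, y down, z forward; pixel columns grow to the right and rows downward; lengths in mm; the calibration is good to about 2 mm. A picture is of the moment at which its call begins: read the wrist's pose just before it. calibration takes no time and is no camera call; for the wrist camera it gives the pose at the moment of the call.
- order.sign_off(): hands the job in, once; it reports no verdict.
The state is a dict: "clock": time; "joints": joint angles; "qd": joint speeds; "effort": joint torques, N m; "eef_pos": TCP position; "eef_rot": TCP orientation; "wrist_force": force on the tool from outside, world axes, zero at the start; "moment": the same for the moment, N m; "finger_gap": finger opening in mm.
Only numpy, scipy, OpenCV 4.12 (cv2) and the standard library are available. Lean on these libraries where they do the work, as an engineer would, in place of code of your own. Each camera call takes 0.05 s, during which the arm holds its last target.

TASK

The swivelling perfume display on the counter has been left turned askew: push it gently round near a corner of its top until it sits square over its foot board again, and switch its lamp on. The lamp's rocker switch is out of sight, stuck somewhere along the underside of the top's overhanging lip on the robot's side: feel along for it and press its left end, the ON end, fully up from below, then let go. Leave the incense burner, the tester bottle and the carton on the counter undisturbed.

Things in the scene. Friction and masses are not known exactly. Their poses are not given: they have to be found in the camera images.
- foot: Fixed foot board under the display, pale marble, 230 (x) x 340 (y) x 16 mm high. Origin: centre of its underside on the counter. x points from the robot to the customers (within about 0.2 rad of straight ahead), y left, z up. The display turns on an upright pin through this origin.
- display (a joint): Heading of the display relative to the foot board, rad, anticlockwise from above; 0 = square over the foot board. Begins at 0.35 to 0.75: the left (+y) end of its lip stands nearest the robot. The pin is stiff, about 1.2 N m (10 N at 120 mm from the pin), and the display stays where it is left. Stops at -1 and 1.
- pin (a point): Brass cap of the pin, centre of the upper face of the display's top board (dark wood, 300 mm wide, 18 mm thick, underside 300 mm and upper face 318 mm above the counter). Turns with the display. The top reaches 95 mm from the pin to the robot's side, 90 mm to the customers' side, 150 mm to left and right.
- lip (a point): Middle of the lower edge of the lip, the overhang of the top board on the robot's side, 35 mm deep from its edge to the display's side panels (free below and between them for 60 mm in and 100 mm down). Turns with the display: x inwards under the lip, y left along the edge, z up. The underside is level at this height; the edge runs 150 mm to either side.
- lip_left (a point): Left (+y) end of the lip's lower edge, a corner of the top; turns with the display, axes as lip. The switch is a white box on the lip's underside, 60 mm long (y), from 5 to 33 mm behind the edge, 22 mm deep downwards, lower front edge bevelled 6 mm. Its middle is anywhere within 75 mm left or right of the lip's middle, differs each time, and does not slide.
- lip_right (a point): Right (-y) end of the lip's lower edge, axes as lip. Mid-length in the switch box's lower face is the rocker, 34 mm (y) x 18 mm, from 10 to 28 mm behind the lip's edge, rocking about a line along x. Off: its left (ON) end hangs 29 mm below the lip's underside, its right end 24 mm; on: the other way round.
- switch (a joint): Rocker of the lamp switch, rad: 0 off, 0.32 fully on. ON end: the left (+y) end; press it up until it stops. It is stiff: about 5 N upward at 10 mm left of the rocker's middle, 3 N at its end; it stays where it is left. Closed fingers tilted 35 to 50 degrees, pointing inwards and down under the lip, reach it from below clear of the lip's edge.
- burner: Bystander: brass incense burner, waisted, 88 mm wide, 125 mm high; origin at the centre of its underside.
- tester: Bystander: flat amber glass tester bottle with a black cap, 32 x 60 mm, 103 mm high; origin at the centre of its underside.
- carton: Bystander: upright black perfume carton with a gold band, 42 x 66 x 110 mm high; origin at the centre of its underside.

How it is judged (in metres and radians):
At the end, for the whole second after the job is handed in: The display stands still, square over its foot board to within 0.1 rad (about 6 degrees), and the rocker is pressed over to on (above 0.25 rad) (value of joint display between -0.1 and 0.1 rad and value of joint switch above 0.25 rad and velocity of joint display between -0.02 and 0.02 rad/s); the robot touches nothing.
It fails at once if A bystander (burner, tester bottle or carton) is shifted by more than 30 mm or tipped (distance of any of burner, tester, carton from where it was at the start of the episode above 0.03 m or angle between any of burner, tester, carton's own z axis and vertical above 0.4 rad).
It fails at once if The display or its switch is pushed or struck harder than 50 N (contact force between any of the fingers, the arm and foot above 50 N).
It also fails if it takes over 61 s, if anything falls off the work surface, if the arm or the gripper's body presses on something with over 40 N, if the wrist force passes 120 N, or if a joint passes its speed limit or range.

## Working session

There is one attempt and no reset: what is moved stays moved. The work goes in short steps, Python scripts to look and compute and a tool call to move; the robot and the scene stay as the last step left them, time stands still between calls to the robot, and variables do not carry over. Pictures are saved under pics/ and viewed, and the job is handed in when it is done.

Besides the shell and the picture viewer there is one more tool, called after "Call:" in YAML: its name, and indented under it one key for each argument. jog_arm: Moves the arm, as the interface text tells. Its arguments: {"type":"object","properties":{"turn":{"type":"array","items":{"type":"array","items":{"type":"number"}}},"dp":{"type":"array","items":{"type":"array","items":{"type":"number"}}},"gripper":{"type":"array","items":{"type":"number"}},"grip_force":{"type":"number"}},"required":["turn","dp","gripper"]}

```bash
ls; mkdir -p pics; python3 - <<'E'
from cell import manip,camera,calibration
import cv2,numpy as np
print(manip.read_state())
for n in["side","top","wrist"]:
    p,d=camera(n); cv2.imwrite(f"pics/{n}0.png",p[:,:,::-1]); np.save(f"/tmp/{n}0.npy",d); c=calibration(n); print(n,c)
E
```

```text
pics
{'clock': 0.0, 'joints': array([-1.33157787e+00,  3.00450617e-01,  1.52163734e+00, -2.21907282e-05,
        1.32070674e+00, -6.66209635e-02]), 'qd': array([-0.00064899,  0.0007728 ,  0.00093075, -0.00015508, -0.00152893,
        0.00109013]), 'effort': array([-1.52647925e-03, -5.31807947e+01, -3.52738237e+01,  7.08103809e-02,
        2.44122039e-02, -8.97982727e-05]), 'eef_pos': array([ 165.51364916, -524.20199874,  204.87377328]), 'eef_rot': array([3.09285074, 1.56959409, 1.82789934]), 'wrist_force': array([ 0.69489067,  0.24548938, -0.87259871]), 'moment': array([ 0.0028319 , -0.00276952, -0.01305221]), 'finger_gap': 93.84954535399649}
side {'K': array([[404.47520323,   0.        , 319.90885746],
       [  0.        , 404.47520323, 195.4784879 ],
       [  0.        ,   0.        ,   1.        ]]), 'distortion': array([-0.08417388,  0.        ,  0.        ,  0.        ,  0.        ]), 'world_from_camera': array([[-9.76318726e-01, -1.30789271e-01,  1.72325019e-01,
         3.42053469e+02],
       [-2.15313685e-01,  6.64842569e-01, -7.15279230e-01,
         7.98974622e+02],
    
[... 696 characters left out ...]
   [ 0.00000000e+00,  0.00000000e+00,  0.00000000e+00,
         1.00000000e+00]])}
wrist {'K': array([[310.81305531,   0.        , 316.73290077],
       [  0.        , 310.81305531, 195.4565938 ],
       [  0.        ,   0.        ,   1.        ]]), 'distortion': array([-0.01992233,  0.        ,  0.        ,  0.        ,  0.        ]), 'world_from_camera': array([[ 3.02311941e-01, -9.20677457e-01, -2.46901824e-01,
         2.37132044e+02],
       [-9.53208933e-01, -2.92121771e-01, -7.78305852e-02,
        -5.00818948e+02],
       [-4.68533014e-04,  2.58878140e-01, -9.65909876e-01,
         3.84684451e+02],
       [ 0.00000000e+00,  0.00000000e+00,  0.00000000e+00,
         1.00000000e+00]])}
```

View pics/top0.png

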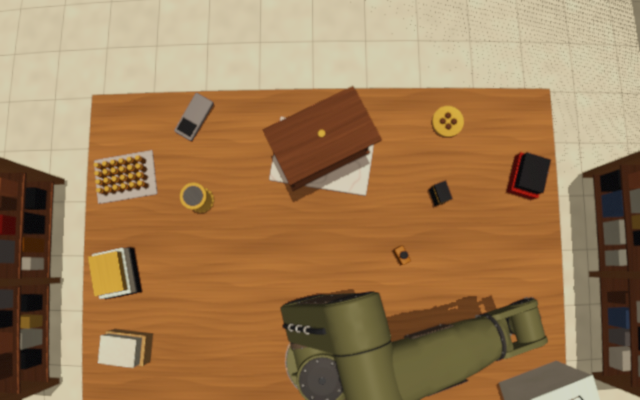

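View pics/side0.png

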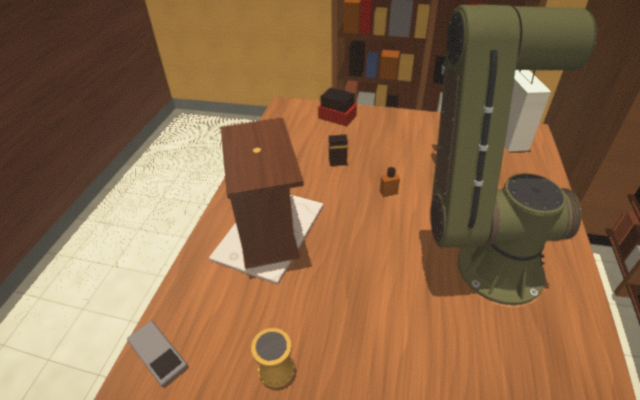

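View pics/wrist0.png

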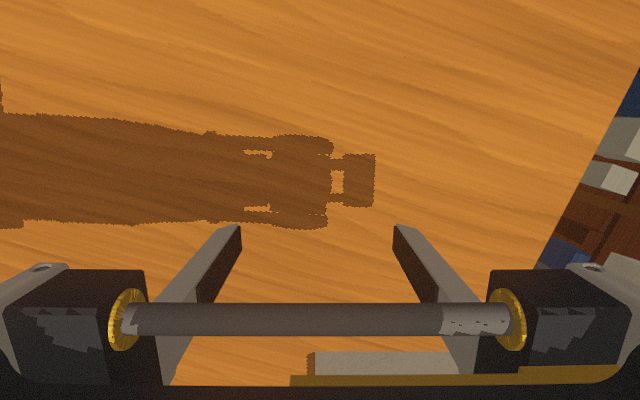

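```bash
cat > h.py <<'E'
import cv2,numpy as np
from scipy.spatial.transform import Rotation as R
from cell import manip,camera,calibration,order
def cloud(n,d,c=None):
    c=c or calibration(n)
    v,u=np.mgrid[0:400,0:640].astype(np.float32)
    q=cv2.undistortPoints(np.stack([u.ravel(),v.ravel()],1)[:,None],c["K"],c["distortion"])[:,0].reshape(400,640,2)
    P=np.dstack([q*d[...,None],d]); T=c["world_from_camera"]
    return P@T[:3,:3].T+T[:3,3]
def top_angle(n,p,d,c=None):
    W=cloud(n,d,c); m=(np.abs(W[...,2]-318)<7)&(d>0)&(W[...,0]>350)
    k,l,s,_=cv2.connectedComponentsWithStats(m.astype(np.uint8)); i=1+np.argmax(s[1:,4]); 
    m=l==i
    return W,m,cv2.minAreaRect(W[m][:,:2].astype(np.float32))
E
python3 - <<'E'
from h import *
for n in["top","side"]:
    p=cv2.imread(f"pics/{n}0.png"); d=np.load(f"/tmp/{n}0.npy")
    W,m,r=top_angle(n,p,d); print(n,m.sum(),r,cv2.boxPoints(r), np.median(W[m][:,2]))
    hsv=cv2.cvtColor(p,cv2.COLOR_BGR2HSV)
    f=(np.abs(W[...,2]-16)<8)&(hsv[...,1]<70)&(W[...,0]>350)&(np.abs(W[...,1])<300)
    f&=(hsv[...,2]>90)
    k,l,s,_=cv2.connectedComponentsWithStats(f.astype(np.uint8)); i=1+np.argmax(s[1:,4]);f=l==i
    cs,_=cv2.findContours(f.astype(np.uint8),0,cv2.CHAIN_APPROX_NONE); 
    a=cv2.approxPolyDP(max(cs,key=len),4,True)[:,0]; print("foot",f.sum()); print([(tuple(x),W[x[1],x[0]].round()) for x in a])
    y=(hsv[...,0]>15)&(hsv[...,0]<35)&(hsv[...,1]>140)&m
    print("cap",W[y].mean(0),y.sum())
    # bystanders
    o=(W[...,2]>40)&(W[...,2]<200)&(d>0)&(W[...,0]>250)&(W[...,0]<760)&(np.abs(W[...,1])<420)
    k,l,s,_=cv2.connectedComponentsWithStats(o.astype(np.uint8))
    for i in range(1,k):
        if s[i,4]>40: print(s[i],np.median(W[l==i],0).round(),W[l==i].min(0).round(),W[l==i].max(0).round())
E
```

```text
top 6149 ((702.8909912109375, -6.4111480712890625), (187.734375, 301.24420166015625), 25.851394653320312) [[ 552.74023    88.2082  ]
 [ 684.09436  -182.88992 ]
 [ 853.04175  -101.030495]
 [ 721.6876    170.06763 ]] 317.1350654719058
foot 1209
[((np.int32(372), np.int32(146)), array([ 735., -178.,   15.])), ((np.int32(365), np.int32(158)), array([ 693., -153.,   14.])), ((np.int32(308), np.int32(185)), array([599.,  46.,  20.])), ((np.int32(365), np.int32(194)), array([ 567., -150.,   13.]))]
cap [706.34096961  -4.88371441 318.65380907] 54
[355 148  16  11  55] [ 705. -144.   44.] [ 687. -168.   40.] [ 715. -117.   84.]
[291 156  64  34 267] [637.   0.  44.] [ 582. -113.   40.] [695. 103.  87.]
[430 181  20  24 324] [ 560. -392.  106.] [ 524. -420.   41.] [ 595. -371.  120.]
[192 183  16  26 290] [552. 401. 125.] [512. 375.  41.] [595. 420. 137.]
[393 245  18  20 198] [ 354. -261.   70.] [ 324. -291.   41.] [ 387. -238.  113.]
side 4878 ((702.2529296875, -5.851409912109375), (186.26351928710938, 303.9468688964844), 25.45086669921875) [[ 552.85065    91.35149 ]
 [ 683.46783  -183.09862 ]
 [ 851.6552   -103.054306]
 [ 721.038     171.3958  ]] 318.30277593078773
foot 1363
[((np.int32(210), np.int32(256)), array([843., 136.,  16.])), ((np.int32(274), np.int32(282)), array([630., 181.,   9.])), ((np.int32(289), np.int32(261)), array([608., 103.,  12.])), ((np.int32(245), np.int32(269)), array([721., 164.,  23.])), ((np.int32(235), np.int32(224)), array([816.,  -1.,  18.]))]
cap [704.08190794  -5.71294026 320.70660625] 36
[328 135  20  23 410] [ 557. -386.   89.] [ 522. -419.   40.] [ 597. -367.  113.]
[380 167  20  22 281] [ 355. -258.   68.] [ 322. -293.   41.] [ 386. -237.  107.]
[ 237  216   62   51 2212] [652. 131. 121.] [580.  37.  40.] [744. 167. 200.]
[252 328  40  24 574] [552. 403. 127.] [510. 376. 117.] [597. 420. 131.]
```

```bash
python3 - <<'E'
from h import *
print([x for x in dir(manip) if x[0]!='_'],manip.grip_point_offset)
s=manip.read_state(); A=R.from_euler('xyz',s['eef_rot']).as_matrix(); print(A.round(3)); c=calibration("wrist")["world_from_camera"]
print("cam in tool",A.T@(c[:3,3]-s['eef_pos']),"\n",(A.T@c[:3,:3]).round(3))
p=cv2.imread("pics/top0.png"); cv2.imwrite("pics/tc.png",cv2.resize(p[75:210,230:410],None,fx=4,fy=4,interpolation=cv2.INTER_CUBIC))
p=cv2.imread("pics/side0.png"); cv2.imwrite("pics/sc.png",cv2.resize(p[110:290,200:335],None,fx=3.3,fy=3.3,interpolation=cv2.INTER_CUBIC))
E
```

```text
['Unreachable', 'grip_point_offset', 'read_state'] 18.8
[[-0.     0.954  0.301]
 [ 0.001  0.301 -0.954]
 [-1.     0.    -0.001]]
cam in tool [-179.64547533   75.36356008   -0.98911578] 
 [[-0.    -0.259  0.966]
 [ 0.001 -0.966 -0.259]
 [ 1.     0.001  0.001]]
```

View pics/tc.png

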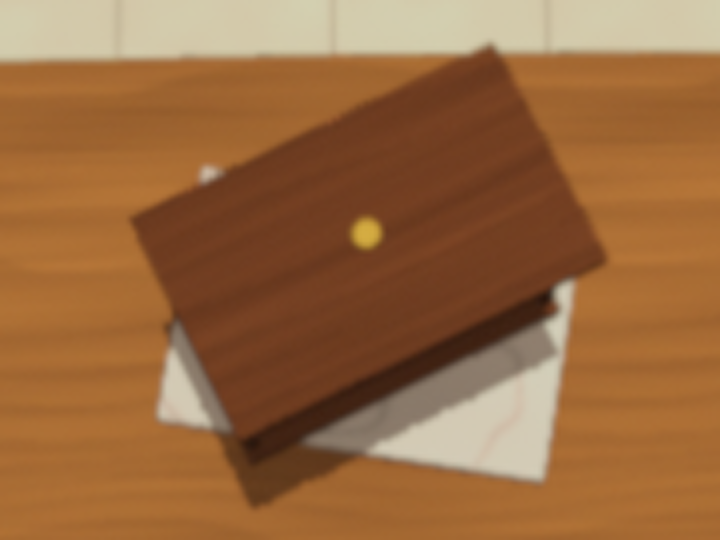

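View pics/sc.png

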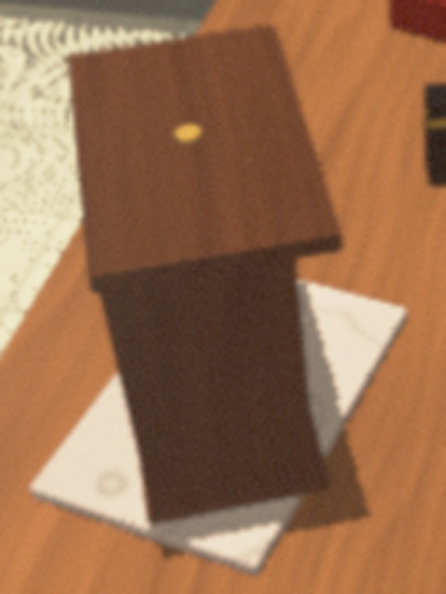

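```bash
cat >> h.py <<'E'
def ray(n,pts,z,c=None):
    c=c or calibration(n); T=c["world_from_camera"]
    q=cv2.undistortPoints(np.array(pts,np.float64).reshape(-1,1,2),c["K"],c["distortion"])[:,0]
    D=np.c_[q,np.ones(len(q))]@T[:3,:3].T
    return T[:3,3]+D*((z-T[2,3])/D[:,2])[:,None]
E
python3 - <<'E'
from h import *
a=ray("top",[(270,180),(366.25,195),(373.75,145),(281.75,117)],16);print(a.round(1))
b=ray("side",[(277.9,282.7),(209.7,258.5),(322.7,203.3)],16);print(b.round(1))
f=lambda v:np.arctan2(-v[0],v[1])
print(f(a[0]-a[1]),f(b[0]-b[2]),np.linalg.norm(a[0]-a[1]),np.linalg.norm(b[0]-b[2]), np.arctan2(*(a[2]-a[1])[1::-1]),np.arctan2(*(b[1]-b[0])[1::-1]),np.linalg.norm(b[1]-b[0]))
print((b[1]+b[2])/2)
E
```

```text
[[ 619.3  178.1   16. ]
 [ 562.7 -154.2   16. ]
 [ 738.7 -184.5   16. ]
 [ 844.3  137.5   16. ]]
[[ 617.1  185.2   16. ]
 [ 840.2  144.8   16. ]
 [ 562.1 -150.9   16. ]]
-0.1689880156427768 -0.16212960388199907 337.0732410593441 340.57566875189514 -0.1705455486487332 -0.17912344989347084 226.721696850506
[701.11753055  -3.01376402  16.        ]
```

```bash
cat >> h.py <<'E'
def pose(a,h):
    a,h=np.radians(a),h
    x=np.array([np.cos(a)*np.cos(h),np.cos(a)*np.sin(h),-np.sin(a)]);y=np.array([-np.sin(h),np.cos(h),0])
    return np.c_[x,y,np.cross(x,y)]
def cur():
    s=manip.read_state(); return s['eef_pos'],R.from_euler('xyz',s['eef_rot']).as_matrix(),s
def plan(p,A,vmax=55,wmax=10,nmin=1):
    p0,A0,s=cur(); w=R.from_matrix(A0.T@A).as_rotvec(degrees=True); d=np.array(p)-p0
    n=max(nmin,int(np.ceil(np.linalg.norm(d)/vmax)),int(np.ceil(np.linalg.norm(w)/wmax)))
    T=[];D=[];Ar=A0
    for i in range(n):
        D.append((Ar.T@(d/n)/10).round(2).tolist());T.append((w/n).round(2).tolist());Ar=Ar@R.from_rotvec(w/n,degrees=True).as_matrix()
    print("n",n,"pos",p0.round(1),"F",s['wrist_force'].round(1),"t",s['clock'])
    for k in range(0,n,8): print("turn",T[k:k+8],"\ndp",D[k:k+8])
def rep():
    p,A,s=cur(); print("t",s['clock'],p.round(1),"F",s['wrist_force'].round(1),"q",s['joints'].round(2),"gap",s['finger_gap'],"a",np.degrees(np.arcsin(-A[2,0])).round(1),"h",np.arctan2(-A[0,1],A[1,1]).round(3))
E
python3 -c "
from h import *
plan([500,100,350],pose(90,0))"
```

```text
n 14 pos [ 165.5 -524.3  205. ] F [0.4 0.1 0.1] t 0.15
turn [[-5.18, -0.0, -0.0], [-5.18, -0.0, -0.0], [-5.18, -0.0, -0.0], [-5.18, -0.0, -0.0], [-5.18, -0.0, -0.0], [-5.18, -0.0, -0.0], [-5.18, -0.0, -0.0], [-5.18, -0.0, -0.0]] 
dp [[-1.03, 3.62, -3.53], [-1.03, 3.92, -3.19], [-1.03, 4.2, -2.83], [-1.03, 4.43, -2.44], [-1.03, 4.64, -2.03], [-1.03, 4.8, -1.6], [-1.03, 4.92, -1.16], [-1.03, 5.01, -0.71]]
turn [[-5.18, -0.0, -0.0], [-5.18, -0.0, -0.0], [-5.18, -0.0, -0.0], [-5.18, -0.0, -0.0], [-5.18, -0.0, -0.0], [-5.18, -0.0, -0.0]] 
dp [[-1.03, 5.05, -0.25], [-1.03, 5.06, 0.2], [-1.03, 5.02, 0.66], [-1.04, 4.94, 1.11], [-1.04, 4.82, 1.55], [-1.04, 4.66, 1.98]]
```

Call:
jog_arm:
  turn:
    - [-5.2,0,0]
    - [-5.2,0,0]
    - [-5.2,0,0]
    - [-5.2,0,0]
    - [-5.2,0,0]
    - [-5.2,0,0]
    - [-5.2,0,0]
    - [-5.2,0,0]
  dp:
    - [-2,3.6,-3.5]
    - [-2,3.9,-3.2]
    - [-1.5,4.2,-2.8]
    - [-1,4.4,-2.4]
    - [-1,4.6,-2]
    - [-1,4.8,-1.6]
    - [-1,4.9,-1.2]
    - [-1,5,-0.7]
  gripper: [1,1,1,1,1,1,1,1]

```text
clock: 1.15
eef_pos: [355.2, -157.6, 311.9]
eef_rot: [2.274, 1.566, 1.753]
wrist_force: [0.7, -0.9, -0.7]
finger_gap: 17.4
```

```bash
python3 -c "
from h import *
rep();plan([500,100,350],pose(90,0))"
```

```text
t 1.15 [ 355.2 -157.6  311.9] F [ 0.7 -0.9 -0.7] q [-0.51 -0.14  1.75  0.    1.53  0.01] gap 17.36555727467643 a 89.7 h -0.521
n 6 pos [ 355.2 -157.6  311.9] F [ 0.7 -0.9 -0.7] t 1.15
turn [[-4.98, -0.02, -0.04], [-4.98, -0.02, -0.04], [-4.98, -0.02, -0.04], [-4.98, -0.02, -0.04], [-4.98, -0.02, -0.04], [-4.98, -0.02, -0.04]] 
dp [[-0.62, 4.93, -0.05], [-0.62, 4.91, 0.38], [-0.62, 4.86, 0.81], [-0.63, 4.77, 1.22], [-0.63, 4.65, 1.63], [-0.63, 4.49, 2.03]]
```

```bash
python3 -c "
from h import *
plan([515,50,340],pose(90,0.4),wmax=10.5)"
```

```text
n 6 pos [ 355.2 -157.6  311.9] F [ 0.7 -0.9 -0.7] t 1.15
turn [[-8.8, -0.01, -0.05], [-8.8, -0.01, -0.05], [-8.8, -0.01, -0.05], [-8.8, -0.01, -0.05], [-8.8, -0.01, -0.05], [-8.8, -0.01, -0.05]] 
dp [[-0.45, 4.33, 0.59], [-0.46, 4.19, 1.24], [-0.46, 3.95, 1.87], [-0.46, 3.62, 2.45], [-0.46, 3.2, 2.97], [-0.47, 2.71, 3.43]]
```

Call:
jog_arm:
  turn:
    - [-8.8,0,0]
    - [-8.8,0,0]
    - [-8.8,0,0]
    - [-8.8,0,0]
    - [-8.8,0,0]
    - [-8.8,0,0]
    - [0,0,0]
  dp:
    - [-0.5,4.3,0.6]
    - [-0.5,4.2,1.2]
    - [-0.5,4,1.9]
    - [-0.5,3.6,2.5]
    - [-0.5,3.2,3]
    - [-0.5,2.7,3.4]
    - [0,0,0]
  gripper: [1,1,1,1,1,1,1]

```text
clock: 2.02
eef_pos: [517.3, 62.9, 343.4]
eef_rot: [1.41, 1.566, 1.846]
wrist_force: [-0.5, -0.4, -1.0]
finger_gap: 0.6
```

```bash
python3 -c "
from h import *
rep();plan([521,52,291],pose(90,0.4))"
```

```text
t 2.025 [517.3  62.9 343.4] F [-0.5 -0.4 -1. ] q [ 0.05  0.17  1.37  0.    1.61 -0.39] gap 0.6359083670742313 a 89.7 h 0.436
n 1 pos [517.3  62.9 343.4] F [-0.5 -0.4 -1. ] t 2.025
turn [[2.07, 0.04, -0.25]] 
dp [[5.24, -1.17, -0.12]]
```

Call:
jog_arm:
  turn:
    - [0,0,0]
    - [0,0,0]
    - [0,0,0]
    - [0,0,0]
  dp:
    - [2.6,-0.3,0]
    - [2.6,-0.3,0]
    - [0,0,1]
    - [0,0,1]
  gripper: [1,1,1,1]

```text
clock: 2.52
eef_pos: [537.9, 64.5, 291.4]
eef_rot: [1.17, 1.567, 1.6]
wrist_force: [0.3, -0.1, 0.0]
finger_gap: 0.4
```

```bash
python3 -c "
from h import *
rep()
p,d=camera('top');cv2.imwrite('pics/t1.png',cv2.resize(p[75:255,230:410,::-1],None,fx=3.3,fy=3.3))"
```

```text
t 2.525 [537.9  64.5 291.4] F [ 0.3 -0.1  0. ] q [ 0.05  0.23  1.41  0.    1.5  -0.38] gap 0.40756184673211765 a 89.8 h 0.43
```

View pics/t1.png

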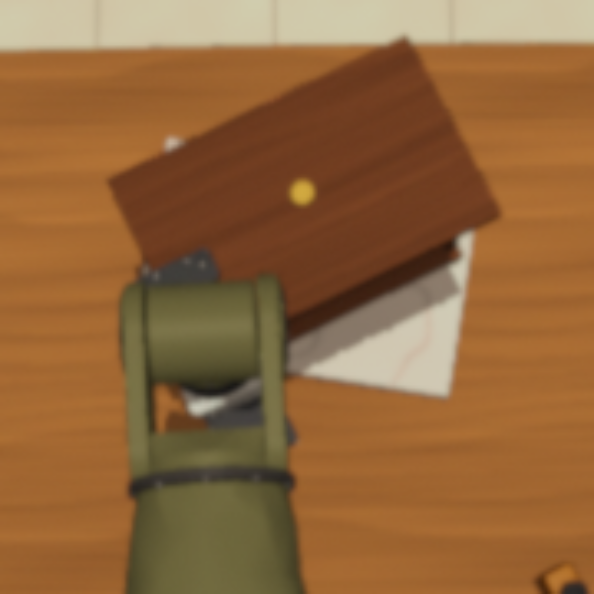

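Call:
jog_arm:
  turn:
    - [0,0,0]
    - [1.4,0,0]
    - [2.9,0,0]
    - [2.9,0,0]
  dp:
    - [0,0,0.7]
    - [0,0.2,0.6]
    - [0,0.5,0.7]
    - [0,0.5,0.7]
  gripper: [1,1,1,1]

```text
clock: 3.08
eef_pos: [557.3, 87.3, 292.1]
eef_rot: [2.558, 1.562, 2.856]
wrist_force: [-7.7, -4.1, 0.4]
finger_gap: 0.5
```

```bash
python3 -c "
from h import *
rep()"
```

```text
t 3.075 [557.3  87.3 292.1] F [-7.7 -4.1  0.4] q [ 0.09  0.29  1.34  0.    1.52 -0.21] gap 0.5247114480900632 a 89.5 h 0.299
```

```bash
python3 -c "
from h import *
plan([590,118,292],pose(90,0.05),vmax=8)"
```

```text
n 6 pos [557.3  87.3 292.1] F [-7.7 -4.1  0.4] t 3.075
turn [[2.37, -0.08, -0.04], [2.37, -0.08, -0.04], [2.37, -0.08, -0.04], [2.37, -0.08, -0.04], [2.37, -0.08, -0.04], [2.37, -0.08, -0.04]] 
dp [[-0.0, 0.33, 0.67], [-0.0, 0.36, 0.66], [-0.0, 0.38, 0.64], [-0.0, 0.41, 0.62], [0.0, 0.44, 0.61], [0.0, 0.46, 0.59]]
```

Call:
jog_arm:
  turn:
    - [2.4,0,0]
    - [2.4,0,0]
    - [2.4,0,0]
    - [2.4,0,0]
    - [2.4,0,0]
    - [2.4,0,0]
  dp:
    - [0,0.3,0.7]
    - [0,0.4,0.7]
    - [0,0.4,0.7]
    - [0,0.4,0.7]
    - [0,0.5,0.7]
    - [0,0.5,0.7]
  gripper: [1,1,1,1,1,1]

```text
clock: 3.82
eef_pos: [588.6, 124.0, 292.4]
eef_rot: [2.995, 1.541, 3.032]
wrist_force: [-7.0, -2.9, 2.0]
finger_gap: 0.3
```

```bash
cat >> h.py <<'E'
def disp(n="top"):
    p,d=camera(n); W,m,r=top_angle(n,p,d); b=cv2.boxPoints(r)
    a=np.radians(r[2]); a=(a+np.pi/4)%(np.pi/2)-np.pi/4
    # line fit of the far edge too
    print("rect",r,"ang",round(a,3),m.sum()); return p,d,W,m
E
python3 -c "
from h import *
rep()
p,*_=disp();cv2.imwrite('pics/t2.png',cv2.resize(p[75:255,230:410,::-1],None,fx=3.3,fy=3.3))"
```

```text
t 3.825 [588.6 124.  292.4] F [-7.  -2.9  2. ] q [0.14 0.39 1.2  0.01 1.58 0.11] gap 0.337101352540382 a 88.3 h 0.037
rect ((703.2286376953125, -4.9195404052734375), (186.9427947998047, 302.04327392578125), 2.5120315551757812) ang 0.044 5388
```

View pics/t2.png

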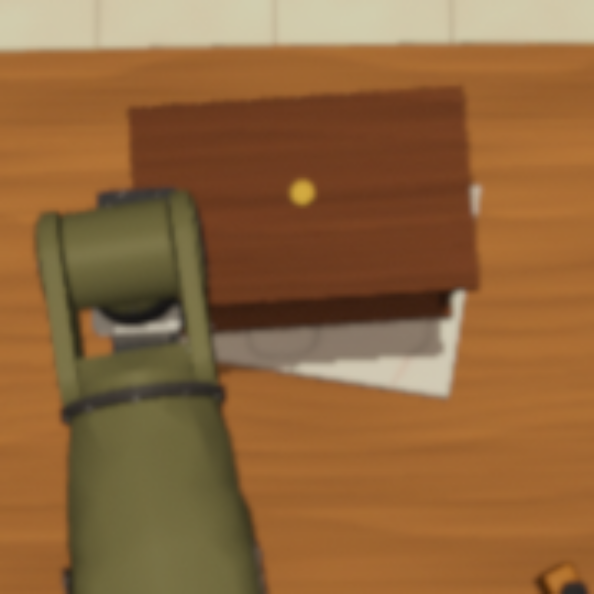

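Call:
jog_arm:
  turn:
    - [2.9,0,0]
    - [2.9,0,0]
    - [2.9,0,0]
    - [2.3,0,0]
  dp:
    - [0,0.3,0.75]
    - [0,0.3,0.75]
    - [0,0.3,0.75]
    - [0,0.3,0.6]
  gripper: [1,1,1,1]

```text
clock: 4.38
eef_pos: [613.3, 142.8, 292.4]
eef_rot: [3.024, 1.527, 2.869]
wrist_force: [-8.8, 0.9, 2.3]
finger_gap: 0.6
```

```bash
python3 -c "
from h import *
rep()
p,*_=disp();disp('side');cv2.imwrite('pics/t3.png',cv2.resize(p[75:255,230:410,::-1],None,fx=3.3,fy=3.3))"
```

```text
t 4.375 [613.3 142.8 292.4] F [-8.8  0.9  2.3] q [0.16 0.47 1.09 0.02 1.62 0.32] gap 0.5701996644872439 a 87.5 h -0.155
rect ((702.1256103515625, -4.313812255859375), (301.2613830566406, 187.77967834472656), 82.79084014892578) ang -0.126 5480
rect ((694.7432250976562, 28.879669189453125), (237.5367431640625, 210.42930603027344), 82.7715835571289) ang -0.126 1601
```

View pics/t3.png

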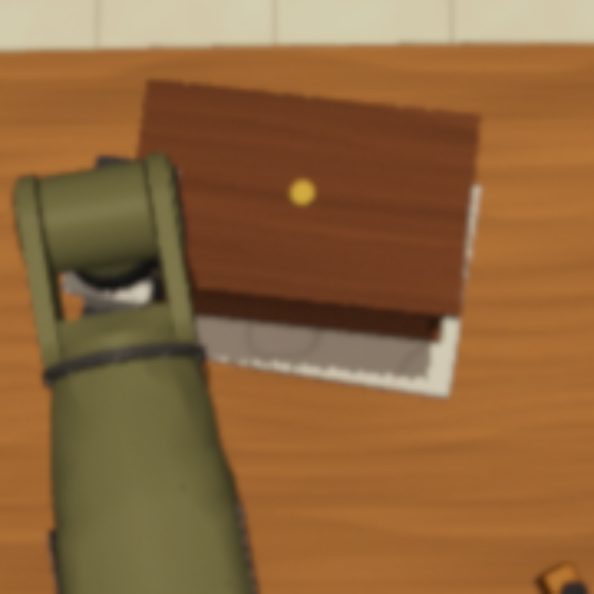

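Call:
jog_arm:
  turn:
    - [2,0,0]
    - [0,0,0]
    - [0,0,-1]
    - [0,0,0]
  dp:
    - [0,0.2,0.6]
    - [0,0,-3]
    - [0,0,-5]
    - [0,0,-5]
  gripper: [1,1,1,1]

```text
clock: 4.97
eef_pos: [490.2, 170.8, 297.0]
eef_rot: [-2.887, 1.521, -3.077]
wrist_force: [1.1, 0.2, 0.2]
finger_gap: 0.4
```

```bash
python3 -c "
from h import *
rep()
p,*_=disp();disp('side')
xd=np.array([np.cos(.17),-np.sin(.17),0]);lip=np.array([704,-5,0])-95*xd
print(lip); plan(lip-150*xd+[0,0,150],pose(20,-.17),wmax=10.4)
plan(lip-100*xd+[0,0,150],pose(20,-.17),wmax=10.4)
"
```

```text
t 4.975 [490.2 170.8 297. ] F [1.1 0.2 0.2] q [0.26 0.21 1.43 0.01 1.56 0.45] gap 0.37329615259817645 a 87.2 h -0.19
rect ((702.71240234375, -4.3267059326171875), (301.4220275878906, 187.7503204345703), 80.56591796875) ang -0.165 6117
rect ((703.311767578125, -5.8735198974609375), (304.92242431640625, 188.25991821289062), 81.2569580078125) ang -0.153 4494
[610.36944714  11.07232316   0.        ]
n 7 pos [488.6 171.4 298.3] F [ 0.9 -0.1  0.7] t 5.075
turn [[-0.08, -10.38, 0.17], [-0.08, -10.38, 0.17], [-0.08, -10.38, 0.17], [-0.08, -10.38, 0.17], [-0.08, -10.38, 0.17], [-0.08, -10.38, 0.17], [-0.08, -10.38, 0.17]] 
dp [[2.14, -1.94, 0.09], [2.11, -1.94, -0.3], [2.02, -1.95, -0.67], [1.86, -1.96, -1.03], [1.64, -1.96, -1.35], [1.36, -1.96, -1.62], [1.04, -1.96, -1.85]]
n 7 pos [488.6 171.4 298.3] F [ 0.9 -0.1  0.7] t 5.075
turn [[-0.08, -10.38, 0.17], [-0.08, -10.38, 0.17], [-0.08, -10.38, 0.17], [-0.08, -10.38, 0.17], [-0.08, -10.38, 0.17], [-0.08, -10.38, 0.17], [-0.08, -10.38, 0.17]] 
dp [[2.11, -1.93, 0.81], [2.21, -1.93, 0.41], [2.24, -1.94, 0.01], [2.2, -1.95, -0.4], [2.09, -1.95, -0.79], [1.9, -1.96, -1.16], [1.66, -1.96, -1.48]]
```

```bash
python3 -c "
from h import *
xd=np.array([np.cos(.17),-np.sin(.17),0]);lip=np.array([704,-5,0])-95*xd
plan(lip-45*xd+[0,0,170],pose(30,-.17),wmax=10.4)
"
```

```text
n 7 pos [488.6 171.4 298.3] F [ 0.9 -0.1  0.7] t 5.075
turn [[-0.09, -8.95, 0.16], [-0.09, -8.95, 0.16], [-0.09, -8.95, 0.16], [-0.09, -8.95, 0.16], [-0.09, -8.95, 0.16], [-0.09, -8.95, 0.16], [-0.09, -8.95, 0.16]] 
dp [[1.78, -1.92, 1.58], [2.0, -1.92, 1.28], [2.17, -1.93, 0.95], [2.29, -1.94, 0.6], [2.35, -1.94, 0.23], [2.35, -1.95, -0.14], [2.29, -1.96, -0.5]]
```

Call:
jog_arm:
  turn:
    - [0,-9,0.2]
    - [0,-9,0.2]
    - [0,-9,0.2]
    - [0,-9,0.2]
    - [0,-9,0.2]
    - [0,-9,0.2]
    - [0,-9,0.2]
  dp:
    - [1.8,-1.9,1.4]
    - [2,-1.9,1.2]
    - [2.2,-1.9,0.9]
    - [2.3,-1.9,0.6]
    - [2.3,-1.9,0.2]
    - [2.3,-1.9,-0.1]
    - [2.3,-1.9,-0.5]
  gripper: [1,1,1,1,1,1,1]

```text
clock: 5.95
eef_pos: [565.8, 8.0, 223.6]
eef_rot: [0.036, 0.609, -0.139]
wrist_force: [1.4, -1.9, 0.9]
finger_gap: 0.5
```

```bash
python3 -c "
from h import *
rep(); c=calibration('wrist');p,d=camera('wrist');np.save('/tmp/w1.npy',d);np.save('/tmp/w1c.npy',c['world_from_camera'])
cv2.imwrite('pics/w1.png',cv2.rotate(p[:,:,::-1],cv2.ROTATE_90_COUNTERCLOCKWISE)[:600])"
```

```text
t 5.95 [565.8   8.  223.6] F [ 1.4 -1.9  0.9] q [ 0.01 -0.04  2.15 -1.04  0.14  1.16] gap 0.5491197427827261 a 34.9 h -0.16
```

View pics/w1.png

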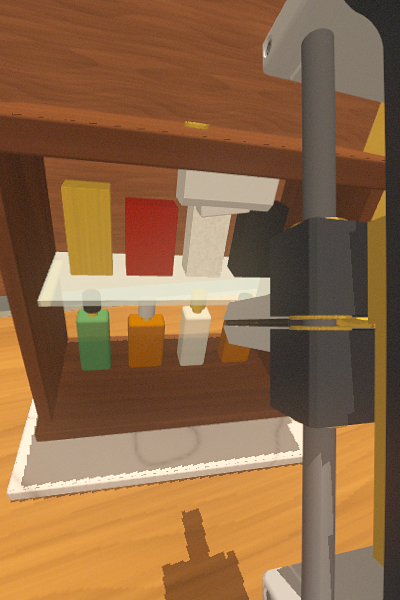

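```bash
python3 -c "
from h import *
d=np.load('/tmp/w1.npy');c=calibration('wrist');c=dict(c);c['world_from_camera']=np.load('/tmp/w1c.npy')
W=cloud('wrist',d,c)
h=-.165;xd=np.array([np.cos(h),np.sin(h),0]);yd=np.array([-np.sin(h),np.cos(h),0]);lip=np.array([704,-5,300])-95*xd
L=(W-lip)@np.c_[xd,yd,[0,0,1]]
# rotated px (x,y) -> original: col=639-y,row=x
def at(x,y): return L[x,639-y].round(1)
for q in [(180,172),(180,185),(180,200),(195,206),(200,212),(202,216),(210,190),(230,190),(240,212),(245,210),(260,190),(270,205),(276,190),(279,182),(90,140),(200,150),(90,155)]: print(q,at(*q))
m=(L[...,0]>0)&(L[...,0]<33)&(L[...,2]<-6)&(L[...,2]>-32)&(abs(L[...,1])<120)&(d>0)
M=L[m];print(m.sum(),np.percentile(M,[1,5,50,95,99],axis=0).round(1))
r=(L[...,2]<-23.5)&m; print(r.sum(),L[r].min(0),L[r].max(0))
im=cv2.imread('pics/w1.png');cv2.imwrite('pics/w1c.png',cv2.resize(im[100:260,40:300],None,fx=3,fy=3,interpolation=cv2.INTER_CUBIC))
"
```

```text
(180, 172) [23.2 23.2 -4.5]
(180, 185) [ 19.4  23.2 -11.6]
(180, 200) [ 14.5  23.2 -19.7]
(195, 206) [115.8 -11.5 -48.3]
(200, 212) [ 12.8   9.5 -26. ]
(202, 216) [ 10.6   8.3 -27.9]
(210, 190) [  4.5   7.1 -10.1]
(230, 190) [ 6.7 -6.5 -9.6]
(240, 212) [ 11.2 -17.7 -23.8]
(245, 210) [ 10.6 -20.8 -22.1]
(260, 190) [  5.9 -26.2  -7.8]
(270, 205) [  5.2 -35.2 -16.3]
(276, 190) [  5.2 -36.8  -6.8]
(279, 182) [1778.3 -941.  -279.6]
(90, 140) [-0.4 75.7 10.3]
(200, 150) [-0.6 17.4 11.3]
(90, 155) [-0.6 76.1  3.3]
2688 [[  3.8 -36.1 -26.8]
 [  4.4 -33.  -24.6]
 [  5.9  -2.  -14.1]
 [ 15.8  23.1  -6.8]
 [ 28.8  23.2  -6.2]]
207 [  8.27352315 -21.24704915 -28.52442246] [ 25.55946546  10.09167912 -23.50271655]
```

View pics/w1c.png

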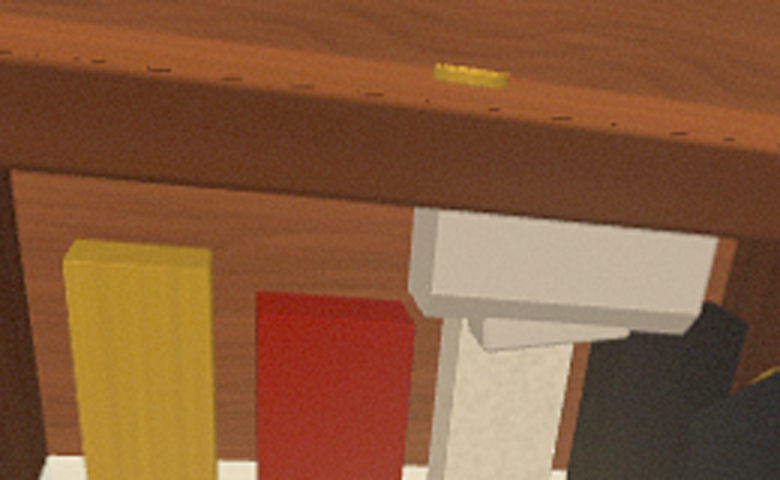

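```bash
python3 -c "
from h import *
d=np.load('/tmp/w1.npy');c=dict(calibration('wrist'));c['world_from_camera']=np.load('/tmp/w1c.npy')
W=cloud('wrist',d,c); p,A,s=cur(); T=(W-p)@A
m=(T[...,0]>-60)&(T[...,0]<6)&(abs(T[...,1])<12)&(abs(T[...,2])<30)&(d>0)
for a in range(-60,6,6):
    k=m&(T[...,0]>=a)&(T[...,0]<a+6)
    if k.sum(): print(a,k.sum(),T[k].min(0).round(1),T[k].max(0).round(1))
xd=np.array([np.cos(.165),-np.sin(.165),0]);yd=np.array([np.sin(.165),np.cos(.165),0]);lip=np.array([704,-5,300])-95*xd
print(lip)
plan(lip-40*xd+7*yd+[0,0,-75],pose(45,0.02),wmax=9)
"

```

```text
-60 26 [-59.9  -3.8  -1.8] [-54.   12.    1.3]
-54 71 [-54.   -2.8  -1.9] [-48.7  12.    1.3]
-48 16 [-47.9  11.5  -1.9] [-42.6  12.    1.4]
-42 14 [-41.5  11.6  -2. ] [-36.6  12.    1.4]
-36 6 [-35.8  11.5  -1.6] [-31.1  11.9  -0. ]
-30 14 [-29.7  11.7  -1.6] [-24.7  12.    1. ]
-24 5 [-23.2  11.6  -1.7] [-19.3  11.9  -0.1]
-18 8 [-16.5  11.7  -1.8] [-13.3  12.    1. ]
-12 6 [-12.   11.8  -1.9] [-6.7 12.   1.1]
-6 5 [-5.3 11.5 -1.9] [-0.4 11.9  1.1]
[610.29025624  10.60397144 300.        ]
n 2 pos [565.4   5.1 223.9] F [-0.  -0.1 -1.5] t 6.0
turn [[-4.46, 5.19, 3.35], [-4.46, 5.19, 3.35]] 
dp [[0.13, 0.99, 0.1], [0.17, 0.97, 0.19]]
```

```bash
python3 -c "
from h import *
d=np.load('/tmp/w1.npy');c=dict(calibration('wrist'));c['world_from_camera']=np.load('/tmp/w1c.npy')
W=cloud('wrist',d,c); p,A,s=cur(); T=(W-p)@A
m=(T[...,0]>-80)&(T[...,0]<12)&(abs(T[...,1])<30)&(abs(T[...,2])<40)&(d>0)
for a in range(-80,12,6):
    k=m&(T[...,0]>=a)&(T[...,0]<a+6)
    if k.sum(): print(a,k.sum(),T[k].min(0).round(1),np.median(T[k],0).round(1),T[k].max(0).round(1))
"

```

```text
-74 105 [-73.3   4.8  -2.4] [-69.9  11.3  -0.7] [-68.1  14.3   2. ]
-68 78 [-68.   11.5  -2.6] [-65.3  12.4   0.4] [-62.1  14.3   2. ]
-62 178 [-62.   11.5 -12.7] [-57.4  13.5  -0.9] [-56.   14.8  12.2]
-56 410 [-56.   -3.8 -12.8] [-52.9  13.4  -0. ] [-50.   14.7  12.3]
-50 309 [-50.    9.8 -12.9] [-47.1  13.5  -0.4] [-44.   14.6  12.3]
-44 272 [-44.   11.5 -12.8] [-41.3  13.5  -0.5] [-38.   14.6  12.2]
-38 251 [-38.   11.6 -12.7] [-35.3  13.6  -0. ] [-32.   14.4  12.1]
-32 222 [-32.   11.5 -12.7] [-29.1  13.6  -0.6] [-26.   14.2  12. ]
-26 199 [-26.   11.6 -12.8] [-22.9  13.6  -0.6] [-20.   14.4  11.8]
-20 179 [-20.   11.7 -12.6] [-16.9  13.5  -0.1] [-14.1  14.2  12. ]
-14 157 [-14.   11.9 -12.3] [-10.9  13.6  -0.1] [-8.  14.3 12. ]
-8 91 [-8.  11.5 -9.5] [-5.5 13.6 -0.1] [-2.1 14.2  9.9]
-2 13 [-1.8 11.9 -4.4] [-1.2 12.9 -0.7] [ 0.3 13.7  3.5]
```

```bash
cat >> h.py <<'E'
H=-.163
xd=np.array([np.cos(H),np.sin(H),0]);yd=np.array([-np.sin(H),np.cos(H),0]);lip=np.array([704,-5,300])-95*xd
L=np.c_[xd,yd,[0,0,1]]
def lp(x,y,z): return lip+L@np.array([x,y,z],float)
def shoulder():
    p,A,s=cur(); print("lipframe TCP",((p-lip)@L).round(1),"shoulder",((p+A@[-10,0,12]-lip)@L).round(1),"heading off",np.arctan2(-A[0,1],A[1,1])-H)
E
python3 -c "
from h import *
plan(lp(-30,8,-65),pose(45,-.14),wmax=9,nmin=4)
"

```

```text
n 4 pos [565.4   5.1 223.9] F [-0.  -0.1 -1.5] t 6.0
turn [[-0.76, 2.55, -0.08], [-0.76, 2.55, -0.08], [-0.76, 2.55, -0.08], [-0.76, 2.55, -0.08]] 
dp [[0.13, 0.53, 0.4], [0.11, 0.52, 0.41], [0.09, 0.52, 0.42], [0.07, 0.51, 0.43]]
```

Call:
jog_arm:
  turn:
    - [-0.8,2.6,0]
    - [-0.8,2.6,0]
    - [-0.8,2.6,0]
    - [-0.8,2.6,0]
  dp:
    - [0.1,0.5,0.4]
    - [0.1,0.5,0.4]
    - [0.1,0.5,0.4]
    - [0.1,0.5,0.4]
  gripper: [1,1,1,1]

```text
clock: 6.5
eef_pos: [583.0, 18.7, 235.6]
eef_rot: [-0.004, 0.778, -0.143]
wrist_force: [-0.5, -0.8, 0.8]
finger_gap: 0.4
```

```bash
python3 -c "
from h import *
rep();shoulder();plan(lp(-30,8,-65),pose(45,-.14),wmax=9,nmin=3)"
```

```text
t 6.5 [583.   18.7 235.6] F [-0.5 -0.8  0.8] q [ 0.02  0.    1.99 -0.32  0.38  0.41] gap 0.37787221406104826 a 44.6 h -0.14
lipframe TCP [-28.2   3.8 -64.4] shoulder [-26.9   3.8 -48.8] heading off 0.02307657992020226
n 3 pos [583.   18.7 235.6] F [-0.5 -0.8  0.8] t 6.5
turn [[0.04, 0.13, 0.03], [0.04, 0.13, 0.03], [0.04, 0.13, 0.03]] 
dp [[-0.03, 0.14, -0.05], [-0.03, 0.14, -0.05], [-0.02, 0.14, -0.05]]
```

Call:
jog_arm:
  turn:
    - [0,0,0]
    - [0,0,0]
    - [0,0,0]
    - [0,0,0]
    - [0,0,0]
  dp:
    - [0.7,0.1,0.7]
    - [0.7,0.1,0.7]
    - [0.7,0.1,0.7]
    - [0.6,0.1,0.6]
    - [0,0,0]
  gripper: [1,1,1,1,1]

```text
clock: 7.12
eef_pos: [625.5, 16.5, 235.9]
eef_rot: [-0.004, 0.776, -0.144]
wrist_force: [-0.4, -0.1, -0.2]
finger_gap: 0.3
```

```bash
python3 -c "
from h import *
rep();shoulder(); c=calibration('wrist');p,d=camera('wrist');np.save('/tmp/w2.npy',d)
cv2.imwrite('pics/w2.png',cv2.rotate(p[:,:,::-1],cv2.ROTATE_90_COUNTERCLOCKWISE)[:600])
W=cloud('wrist',d,c);Q=(W-lip)@L
m=(Q[...,0]>-2)&(Q[...,0]<33)&(Q[...,2]<-3)&(Q[...,2]>-32)&(abs(Q[...,1])<120)&(d>0)
M=Q[m];print(m.sum(),np.percentile(M,[1,5,50,95,99],axis=0).round(1)) if m.sum() else 0
"
```

```text
t 7.125 [625.5  16.5 235.9] F [-0.4 -0.1 -0.2] q [ 0.02  0.1   1.89 -0.31  0.38  0.4 ] gap 0.3347232148474829 a 44.5 h -0.141
lipframe TCP [ 14.    8.5 -64.1] shoulder [ 15.3   8.5 -48.5] heading off 0.02173356602659751
1272 [[  4.1   4.8 -27.5]
 [  4.5   7.5 -25.5]
 [  7.6  20.6 -13.4]
 [ 25.8  23.4  -4.5]
 [ 31.   23.6  -3.5]]
```

View pics/w2.png

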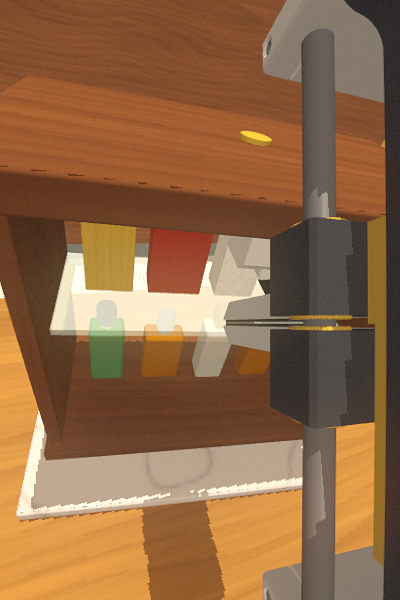

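Call:
jog_arm:
  turn:
    - [0,0,0]
    - [0,0,0]
    - [0,0,0]
  dp:
    - [-0.8,0,0.3]
    - [-0.5,0,0.5]
    - [0,0,0]
  gripper: [1,1,1]

```text
clock: 7.55
eef_pos: [620.9, 17.2, 252.4]
eef_rot: [-0.004, 0.775, -0.144]
wrist_force: [0.2, 0.5, 0.4]
finger_gap: 0.6
```

```bash
python3 -c "
from h import *
rep();shoulder()"
```

```text
t 7.55 [620.9  17.2 252.4] F [0.2 0.5 0.4] q [ 0.02  0.07  1.88 -0.29  0.42  0.37] gap 0.562357597156275 a 44.4 h -0.141
lipframe TCP [  9.4   8.4 -47.6] shoulder [ 10.6   8.5 -32. ] heading off 0.021894268742930934
```

Call:
jog_arm:
  turn:
    - [0,0,0]
    - [0,0,0]
    - [0,0,0]
  dp:
    - [-0.1,0,0.3]
    - [-0.1,0,0.1]
    - [0,0,0]
  gripper: [1,1,1]

```text
clock: 7.92
eef_pos: [621.5, 17.1, 255.5]
eef_rot: [-0.004, 0.778, -0.144]
wrist_force: [-1.7, 0.5, -1.1]
finger_gap: 0.6
```

```bash
python3 -c "
from h import *
rep();shoulder()"
```

```text
t 7.925 [621.5  17.1 255.5] F [-1.7  0.5 -1.1] q [ 0.02  0.07  1.87 -0.28  0.43  0.37] gap 0.6179035331919512 a 44.6 h -0.141
lipframe TCP [ 10.    8.5 -44.5] shoulder [ 11.3   8.5 -29. ] heading off 0.02175502354827058
```

Call:
jog_arm:
  turn:
    - [0,0,0]
    - [0,0,0]
  dp:
    - [-0.15,0,0.15]
    - [-0.15,0,0.15]
  gripper: [1,1]

```text
clock: 8.18
eef_pos: [620.7, 17.2, 258.3]
eef_rot: [-0.004, 0.782, -0.145]
wrist_force: [-2.0, 2.6, -5.8]
finger_gap: 0.3
```

```bash
python3 -c "
from h import *
rep();shoulder()"
```

```text
t 8.175 [620.7  17.2 258.3] F [-2.   2.6 -5.8] q [ 0.02  0.06  1.87 -0.27  0.44  0.36] gap 0.32933273690112125 a 44.8 h -0.141
lipframe TCP [  9.2   8.4 -41.7] shoulder [ 10.6   8.5 -26.2] heading off 0.021573745674171252
```

Call:
jog_arm:
  turn:
    - [0,0,0]
    - [0,0,0]
  dp:
    - [-0.1,0,0.2]
    - [-0.15,0,0.2]
  gripper: [1,1]

```text
clock: 8.43
eef_pos: [620.5, 16.9, 261.2]
eef_rot: [-0.006, 0.787, -0.146]
wrist_force: [-15.0, -1.4, -3.2]
finger_gap: 0.4
```

```bash
python3 -c "
from h import *
rep();shoulder()"
```

```text
t 8.425 [620.5  16.9 261.2] F [-15.   -1.4  -3.2] q [ 0.02  0.06  1.86 -0.27  0.46  0.35] gap 0.41187075804425066 a 45.1 h -0.142
lipframe TCP [  9.    8.1 -38.8] shoulder [ 10.4   8.2 -23.2] heading off 0.020819829675812307
```

Call:
jog_arm:
  turn:
    - [0,0,0]
    - [0,0,0]
  dp:
    - [-0.2,0,0.05]
    - [-0.15,0,0.15]
  gripper: [1,1]

```text
clock: 8.68
eef_pos: [618.7, 16.8, 264.3]
eef_rot: [-0.006, 0.79, -0.147]
wrist_force: [-3.3, 0.9, -12.3]
finger_gap: 0.1
```

```bash
python3 -c "
from h import *
rep();shoulder()"
```

```text
t 8.675 [618.7  16.8 264.3] F [ -3.3   0.9 -12.3] q [ 0.02  0.05  1.86 -0.26  0.47  0.35] gap 0.08203729294603355 a 45.2 h -0.143
lipframe TCP [  7.3   7.7 -35.7] shoulder [  8.8   7.8 -20.2] heading off 0.02019203242761433
```

Call:
jog_arm:
  turn:
    - [0,0,0]
    - [0,0,0]
    - [0,0,0]
    - [0,0,0]
    - [0,-3,0]
    - [0,-3,0]
  dp:
    - [0.7,0,-0.7]
    - [1,0,-1]
    - [0,0,-2]
    - [-1.5,0,-1.5]
    - [-1.5,0,-1.5]
    - [0,0,0]
  gripper: [1,1,1,1,1,1]

```text
clock: 9.43
eef_pos: [564.1, 25.5, 226.0]
eef_rot: [-0.002, 0.672, -0.14]
wrist_force: [0.7, -0.4, 0.5]
finger_gap: 0.2
```

```bash
python3 -c "
from h import *
rep();shoulder(); c=calibration('wrist');p,d=camera('wrist')
im=cv2.rotate(p[:,:,::-1],cv2.ROTATE_90_COUNTERCLOCKWISE)
cv2.imwrite('pics/w3.png',cv2.resize(im[100:300,40:300],None,fx=3,fy=3,interpolation=cv2.INTER_CUBIC))
W=cloud('wrist',d,c);Q=(W-lip)@L
m=(Q[...,0]>6)&(Q[...,0]<33)&(Q[...,2]<-22.5)&(Q[...,2]>-33)&(Q[...,1]<16)&(Q[...,1]>-30)&(d>0)
for y in range(-28,16,4):
    k=m&(Q[...,1]>=y)&(Q[...,1]<y+4)
    if k.sum(): print(y,k.sum(),Q[k][:,2].min().round(1),Q[k][:,2].mean().round(1))
disp()
"
```

```text
t 9.425 [564.1  25.5 226. ] F [ 0.7 -0.4  0.5] q [ 0.05 -0.04  2.11 -0.7   0.23  0.81] gap 0.2198887236567007 a 38.5 h -0.139
lipframe TCP [-48.    7.4 -74. ] shoulder [-48.4   7.4 -58.4] heading off 0.02378197207272384
-24 33 -28.3 -25.2
-20 41 -27.7 -25.0
-16 36 -27.3 -25.0
-12 31 -26.5 -24.3
-8 26 -26.2 -24.2
-4 22 -25.3 -23.8
0 17 -24.8 -23.5
4 14 -24.2 -23.2
8 5 -23.2 -22.8
rect ((702.4199829101562, -4.3171539306640625), (301.2879333496094, 188.1976776123047), 80.53946685791016) ang -0.165 6122
```

View pics/w3.png

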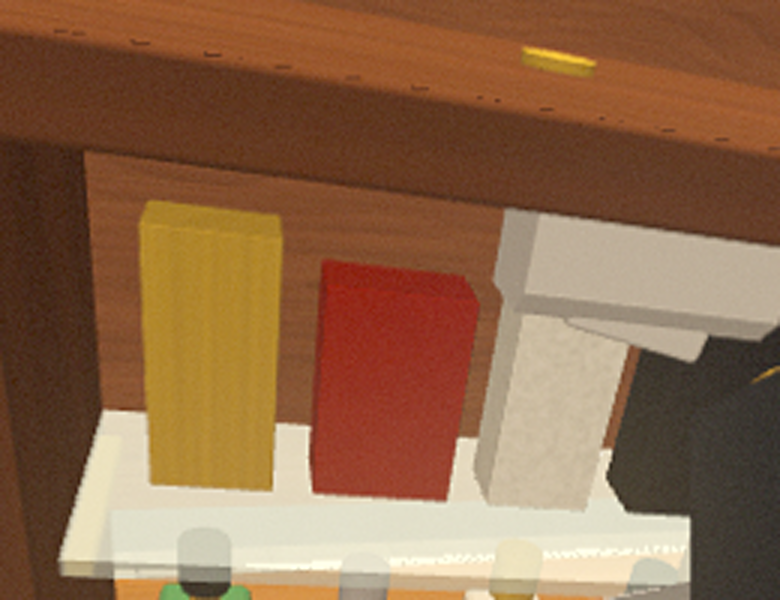

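```bash
python3 -c "
from h import *
rep();print(order.sign_off());rep()"
```

```text
t 9.525 [564.2  25.3 225.2] F [-0.5  0.2  0.2] q [ 0.05 -0.04  2.11 -0.7   0.24  0.8 ] gap 0.6278833968179022 a 38.6 h -0.14
the job is handed in; nothing more can be done
None
the job is handed in; nothing more can be done
```

The display is turned back square, the lamp's rocker is pressed to ON, and I have handed the job in at about 9.5 s. The sign-off gives no verdict, so these are my own last checks:

- **Display:** the closed fingers pushed the left end of the top's front edge round in steps, with wrist readings of about 9 N. After the switch was pressed, the top camera measured the display at -0.165 rad against about -0.17 rad for the foot board. The side camera, last used just after the push, gave -0.153 rad. Both are well inside the 0.1 rad allowed.
- **Switch:** I found the box with the wrist camera instead of feeling along for it; its middle is about 7 mm right of the lip's middle. I pressed the left end up from below. Near the end of the press the finger seemed to catch the box's bevelled front edge, reading about 15 N, and the last upward push read about 12 N.
- **Rocker position:** after I backed off, depth readings put its left end about 23 mm and its right end about 28 mm below the lip. That corresponds to about 0.32 rad, fully on.
- **Robot:** the fingers stood about 48 mm clear of the lip, with wrist force near zero.
- **Bystanders:** my moves kept clear of the burner, tester bottle and carton. I did not measure their positions again at the end.

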